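# Clamp the whetstone in its sharpening holder

### The arm

A 6-joint arm with a two-finger parallel gripper is mounted at the origin on a cart in front of the work surface, level with it; the furniture and walls round the work are solid. World frame = base frame: x ahead of the robot, y to its left, z up, the work surface at z = 0. Lengths are in m, angles in rad, forces in N, time in s.
With the tool pointing down it reaches from about 0.325 to 0.85 m from the base axis. Payload 15.5 kg.
Tool frame: the origin (TCP) lies on the centre line of the jaws, within the pads' length; the fingertips stand 8 mm ahead of it and the grasp point (between the pads) lies 11 mm behind it (env.tips_ahead is the z of the fingertips in the tool frame, in m); z points along the fingers, y is the line along which they close (so a half turn about z gives the same grasp; the last joint's range is limited). The gripper opens to 91 mm and grips with 3 to 60 N. Pads are 32 mm wide; open, the fingers measure 118 mm over their backs; the gripper's body (76 mm by 178 mm) begins 60 mm behind the grasp point.
Start: joints at [-1.252, 0.494, 1.345, -0, 1.302, -0.096], TCP at [0.252, -0.572, 0.187] pointing down, gripper open.
Joint ranges: [-2.91, 2.91], [-0.82, 2.16], [0.22, 2.67], [-1.22, 4.37], [0.12, 2.79], [-3.08, 3.08]. Speed limits (rad/s): [1.89, 1.89, 2.57, 3.01, 3.01, 3.01].

### API

Orientations are given as a 3x3 rotation matrix whose columns are the frame's x, y, z axes.
In Python, from workcell import env gives the robot as it stands.
- The arm moves only by the tool carry_out, never from a script. Its argument "steps" is a list of rows, each a list of 4 numbers: the shift along the tool's x, y, z in units of 40 mm (1.0 is 40 mm), then the turn about the tool's z in units of 6 degrees (1.0 is 6 degrees). A call has 1 to 8 rows; each row shifts and turns the commanded pose from where the row before left it, along the tool's axes as they then stand; what a row does not reach is not made up. A row lasts 1/10 s, in which the tool goes at most 50 mm and 8.59 degrees, less where a joint would pass 70% of its speed; a pose out of reach is approached as far as the arm can. A call is refused whole if a number of a shift passes 1 or a number of a turn 1, either way. A call with a gripper value outside its range is refused whole. "claw" is the opening, from -1 (shut) to 1 (fully open), set as the call begins (left out, the last holds). The fingers move at their own pace and stop on an object; "newtons" is the grip in N (left out, the last holds). Time passes only in rows, so rows that do not move let the fingers close. It gives the time, the measured TCP pose, the force, the opening and the grip force at its end, in the units of the state.
- env.get_obs(): the state, without advancing time (a new reading comes with each control period).
- env.camera(name): name is "scene" or "top" or "wrist"; returns a dict with "image" (400x640x3 uint8, blue, green, red), "camera_matrix" (3x3 intrinsics, pixels), "R" (3x3) and "t" (3): a world point X has camera coordinates R X + t; the wrist camera has in their place "mount" (4x4, takes a point from camera to tool coordinates, whose origin is the TCP and whose axes are the flange's). Camera axes: x right, y down, z forward; pixel columns grow to the right and rows downward; lengths in m; the calibration is good to about 2 mm. A picture is of the moment at which its call begins: read the wrist's pose just before it. There is no depth.
- env.finish_job(): hands the job in; it is judged then, once.
Trained networks look in the newest picture that a camera, given by its name, has taken for a name from the list of things; names that differ only in an ending like _2 or _b are one class to them, and where a whole thing is asked for, a point or a joint stands for the part that bears it (a point fixed in the world has none). Each returns a list of dicts, best first, with "p" (0 to 1); they miss things now and then, are a little off and sometimes report something else, mostly with a low value. They report only what shows in the picture. A call takes as long as a camera call.
- env.masks_of(camera, thing): "pixels" (400x640 bool, what is visible of it) and "point" ([column, row] in pixels, amid what is visible of it).
The state is a dict: "clock": time; "joints": joint angles; "qd": joint speeds; "tau": joint torques, N m; "eef_pos": TCP position; "orientation": TCP orientation; "contact_force": force on the tool from outside, world axes, zero at the start; "moment": the same for the moment, N m; "width": finger opening in m; "gripper_force": force on a finger pad.
Only numpy, scipy, OpenCV 4.12 (cv2) and the standard library are available. Lean on these libraries where they do the work, as an engineer would, in place of code of your own. Each camera call takes 0.05 s, during which the arm holds its last target. There are 200 camera calls.

### The job

Set up the whetstone for sharpening: lift the holder's spring bail until it stays up by itself, slide the stone lengthwise along the bed, its end under the steel lip, and push it home against the rubber-faced stop, wherever that has been set, with some 5 to 10 N; then guide the bail down onto the stone so that it clamps it, and let go. The stone is brittle: 15 N at the stop is too much, so is 35 N from bed, guides or bail; never let the bail snap shut, and leave the knife, the glass and the garlic where they are.

Things in the scene. Friction and masses are not known exactly. Their poses are not given: they have to be found in the camera images.
- holder: Whetstone holder, fixed: light wooden base 212 x 68 mm on rubber feet, black rubber bed, steel guides and stop, wire bail. Origin: centre of its underside on the worktop; x runs along it from the bail's handle to the stop (the way the stone is pushed in), z up. Bed surface at z = 22 mm, x = -100 to +42 mm. All 'holder' measures below are in this frame.
- bed (a point): Point on the middle of the bed (holder x = 0, y = 0, z = 22 mm), axes as the holder's. When the stone is home, its origin lies 0 to 28 mm behind this point (x = 0 to -28 mm, y = 0, z = 0), depending on where the stop stands, and its long side lies along x.
- guide_mouth (a point): Middle of the mouth of the two steel side guides, on the bed (holder x = -5 mm). The mouth is 64 mm wide and narrows to 52.6 mm at holder x = 12 mm; from there the guides run straight to x = 40 mm. They stand 9 mm above the bed.
- toe_stop: End stop on the holder; this origin and its axes are the holder's own. A bent steel plate 60 mm wide with a black rubber buffer is set by a tight thumb nut to suit the stone: the buffer's face stands at holder x = 47 to 75 mm, not measured, so feel for it. The buffer gives 1 mm per 12 N, 1.5 mm at most. A lip reaches 12 mm back over the stone's end, 21 mm above the bed, turned up to 18 mm.
- base: The fixed middle of the holder: wooden base, rubber bed, steel guides and lugs. Its origin and axes are the holder's own. (Room: a wall cabinet hangs over the back of the worktop, from about 0.6 m ahead of the robot's base, its underside 0.5 m above the top.)
- crossbar: Crossbar of the bail, a 7 mm steel wire across the bed, 74 mm long, that comes down on the stone 62 mm from the axle. Its origin is on the axle (not on the wire).
- stone: Whetstone, a rectangular block 150 x 50 x 18 mm, about 0.2 to 0.4 kg, grey below and off-white above, lying flat. Origin: centre of its underside; x along its 150 mm, y across its 50 mm, z up. Both ends are alike. For the slide hold it across its 50 mm, 30 to 50 mm behind its middle, so that the fingers stay clear of the bail's lugs.
- bail (a joint): Angle of the wire bail, rad: 0 = shut with the holder empty; about 0.11 = resting on a stone in the bed; 1.95 = fully open. A coil spring pulls it shut below about 1.27 (some 5 N at the handle when shut) and open above that: let go in mid-swing it snaps over; from about 1.4 it stays open by itself. Shut, its crossbar bars the way along the bed.
- bail_axle (a point): Middle of the bail's axle line (holder x = 0, z = 32 mm), along the holder's y. The bail's lugs and axle ends stand at y = +-34 to +-48 mm, up to holder z = 39 mm, with a coil spring on the +y side. The bail's crossbar is 62 mm from the axle, its wire arms at y = +-41 mm.
- bail_handle (a point): Middle of the bail's black handle, a bar 46 mm long (along holder y, flat ends) and 12 mm thick. At holder x = -94, z = 56 mm with the bail at 0; swings up and over on a circle of 97 mm radius about the axle to x = 57, z = 110 mm at 1.95. Take it from above by its two ends or across its thickness; it turns easily between fingers.
- knife: Kitchen knife, 245 mm, black handle, steel blade, lying behind stone and holder. Origin: on the worktop where blade and handle meet; x points along the blade. To be left alone.
- glass: Small empty glass, 49 mm wide, 62 mm high; origin: centre of its underside. To be left alone.
- garlic: Garlic bulb, 60 mm wide and high; origin: centre of its underside. To be left alone.

How it is judged:
By the outcome, as a careful person would: the job done as asked, in the order asked, and still so for the second after the job is handed in, with the robot touching nothing.
It also fails if it takes over 72 s, if anything falls off the work surface, if the arm or the gripper's body presses on something with over 40 N, if the wrist force passes 120 N, or if a joint passes its speed limit or range.

## Working session

There is one attempt and no reset: what is moved stays moved. The work goes in short steps, Python scripts to look and compute and a tool call to move; the robot and the scene stay as the last step left them, time stands still between calls to the robot, and variables do not carry over. Pictures are saved under pics/ and viewed, at most 10 in all, crops included, and the job is handed in when it is done.

Besides the shell and the picture viewer there is one more tool, called after "Request:" as a command line: name --pt "numbers of a row" for each row, then --argument value for the rest. carry_out: Moves the arm, as the interface text tells. Its arguments: {"type":"object","properties":{"steps":{"type":"array","items":{"type":"array","items":{"type":"number"}}},"claw":{"type":"number"},"newtons":{"type":"number"}},"required":["steps"]}

```bash
mkdir -p pics; ls; cat > h.py <<'E'
import numpy as np, cv2
from workcell import env
def ray(c,px):
    K=c["camera_matrix"]; d=np.linalg.inv(K)@np.array([px[0],px[1],1.])
    R=np.array(c["R"]);t=np.array(c["t"]); return -R.T@t, R.T@d
def at(c,px,z):
    o,d=ray(c,px); return o+d*(z-o[2])/d[2]
def proj(c,X):
    p=c["camera_matrix"]@(np.array(c["R"])@np.array(X)+np.array(c["t"])); return p[:2]/p[2]
E
python3 - <<'E'
from h import *
o=env.get_obs();print(o["clock"],o["eef_pos"],o["orientation"],o["width"],env.tips_ahead)
for n in("scene","top"):
    c=env.camera(n);cv2.imwrite(f"pics/{n}0.png",c["image"]);print(n,-np.array(c["R"]).T@c["t"])
    for th in("holder","stone","bail_handle","crossbar","toe_stop","knife","glass","garlic","bail_axle"):
        r=env.masks_of(n,th)
        for m in r[:2]:
            rc=cv2.minAreaRect(np.argwhere(m["pixels"])[:,::-1].astype(np.float32))
            print(th,round(m["p"],2),np.round(m["point"]),m["pixels"].sum(),np.round(rc[0]),np.round(rc[1]),round(rc[2],1),np.round(at(c,m["point"],0.02),3))
E
```

```text
pics
0.0 [ 0.25176402 -0.57159961  0.18624754] [[ 9.15181906e-01  4.03040857e-01 -3.83089968e-04]
 [ 4.03041025e-01 -9.15181213e-01  1.13099331e-03]
 [ 1.05239770e-04 -1.18946558e-03 -9.99999287e-01]] 0.09099657675833579 0.008
scene [-0.02085307  0.55170454  0.56245324]
holder 0.95 [385. 211.] 1779 [385. 210.] [43. 55.] 8.1 [ 0.501 -0.098  0.02 ]
stone 0.97 [284. 273.] 1494 [284. 273.] [27. 58.] 1.7 [0.477 0.215 0.02 ]
bail_handle 0.65 [381. 218.] 202 [384. 210.] [40. 17.] 11.6 [ 0.49 -0.07  0.02]
toe_stop 0.66 [394. 189.] 245 [392. 190.] [24. 13.] 10.3 [ 0.56  -0.194  0.02 ]
knife 0.81 [306. 211.] 751 [309. 212.] [11. 82.] 62.2 [0.62  0.047 0.02 ]
glass 0.65 [346. 166.] 390 [348. 168.] [26. 17.] 90.0 [ 0.733 -0.186  0.02 ]
glass 0.27 [222. 235.] 505 [221. 237.] [25. 24.] 38.7 [0.661 0.249 0.02 ]
garlic 0.94 [224. 234.] 495 [221. 237.] [23. 25.] 45.0 [0.66  0.243 0.02 ]
bail_axle 0.84 [388. 212.] 1673 [384. 210.] [41. 54.] 11.3 [ 0.497 -0.1    0.02 ]
top [0.38002268 0.03439576 1.153444  ]
holder 0.7 [397. 236.] 2729 [398. 233.] [41. 88.] 59.5 [ 0.509 -0.112  0.02 ]
stone 0.64 [266. 245.] 1310 [265. 244.] [23. 62.] 38.5 [0.488 0.202 0.02 ]
bail_handle 0.56 [378. 250.] 371 [383. 244.] [38. 42.] 56.8 [ 0.475 -0.067  0.02 ]
crossbar 0.42 [383. 258.] 28 [378. 247.] [29.  3.] 57.0 [ 0.455 -0.077  0.02 ]
toe_stop 0.55 [424. 219.] 475 [425. 217.] [26. 23.] 59.0 [ 0.549 -0.178  0.02 ]
knife 0.65 [336. 190.] 1033 [337. 187.] [14. 97.] 84.1 [0.623 0.033 0.02 ]
glass 0.94 [418. 153.] 376 [417. 155.] [22. 20.] 90.0 [ 0.715 -0.169  0.02 ]
garlic 0.86 [243. 179.] 409 [246. 178.] [22. 22.] 90.0 [0.653 0.262 0.02 ]
bail_axle 0.81 [396. 235.] 2819 [397. 233.] [42. 88.] 60.6 [ 0.51 -0.11  0.02]
```

View pics/top0.png

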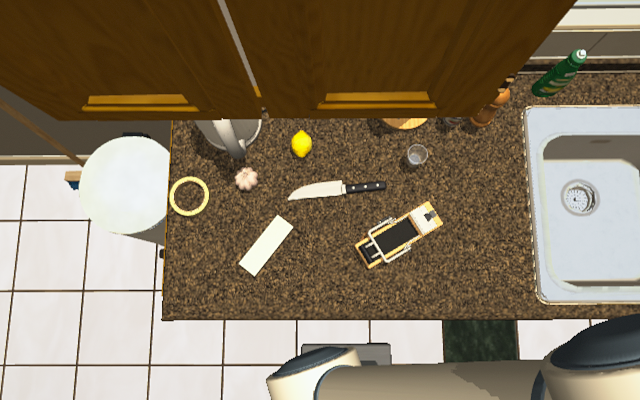

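View pics/scene0.png

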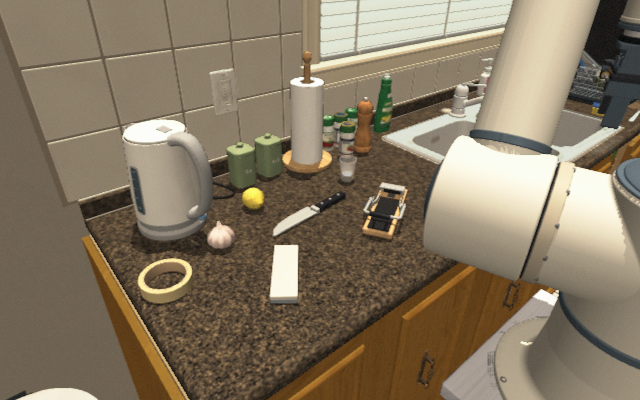

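The top view shows the holder at about (398,233), with its stop towards the upper right at (425,217) and the bail handle at the lower left near (372,252). The stone is at (266,245), and the knife, glass and garlic are all clear of the work. The scene view agrees with this. I'll move the wrist camera over the holder next.

```bash
cat >> h.py <<'E'
def wr(o,T):  # wrist camera -> world extrinsics dict
    c=env.camera("wrist"); M=np.array(c["mount"]); Rw=np.array(o["orientation"]); p=np.array(o["eef_pos"])
    Rc=Rw@M[:3,:3]; tc=Rw@M[:3,3]+p; c["R"]=Rc.T; c["t"]=-Rc.T@tc; return c
def go(target,yaw=None):
    "remaining: total shift in tool units, total turn units (yaw deg of tool x)"
    o=env.get_obs(); R=np.array(o["orientation"]); d=R.T@(np.array(target)-o["eef_pos"])/.04
    y0=np.degrees(np.arctan2(R[1,0],R[0,0]))
    print("pos",np.round(o["eef_pos"],4),"yaw",round(y0,2),"tilt",np.round(R[:2,2],4),"F",np.round(o["contact_force"],1),"w",round(o["width"],4))
    print("shift units",np.round(d,3), "turn units", None if yaw is None else round(-(((yaw-y0+180)%360)-180)/6,3))
E
python3 - <<'E'
from h import *
c=wr(env.get_obs(),0); print(c["mount"],c["camera_matrix"])
go([.48,-.09,.27],120)
E
```

```text
[[-2.85565554e-04 -9.58809828e-01 -2.84048643e-01  7.97744938e-02]
 [ 9.99998767e-01 -7.12408336e-04  1.39940437e-03 -6.60714721e-04]
 [-1.54412129e-03 -2.84047893e-01  9.58808850e-01 -1.96053040e-01]
 [ 0.00000000e+00  0.00000000e+00  0.00000000e+00  1.00000000e+00]] [[301.72581613   0.         318.80564612]
 [  0.         301.72581613 204.33028381]
 [  0.           0.           1.        ]]
pos [ 0.2519 -0.572   0.1868] yaw 23.76 tilt [0. 0.] F [-0.2 -1.   0. ] w 0.091
shift units [10.075 -8.73  -2.079] turn units -16.039
```

Request:
carry_out --pt "0 0 -1 0" --pt "0.5 -0.4 -1 0" --pt "0.8 -0.7 0 0" --pt "0.8 -0.7 0 0" --pt "0.8 -0.7 0 0" --pt "0.8 -0.7 0 0" --pt "0.8 -0.7 0 0" --pt "0.8 -0.7 0 0"

```text
clock: 1.85
eef_pos: [0.3722, -0.3166, 0.267]
orientation: [[0.915, 0.403, 0.0], [0.403, -0.915, -0.0], [0.0, 0.0, -1.0]]
contact_force: [0.1, 0.1, -0.2]
width: 0.0915
gripper_force: 0.0
```

Request:
carry_out --pt "0.8 -0.7 0 0" --pt "0.8 -0.7 0 0" --pt "0.8 -0.7 0 0" --pt "0.8 -0.7 0 0" --pt "0.8 -0.7 0 0" --pt "0.8 -0.7 0 0" --pt "0 0 0 -1" --pt "0 0 0 -1"

```text
clock: 2.65
eef_pos: [0.4802, -0.0857, 0.2668]
orientation: [[0.808, 0.59, 0.0], [0.59, -0.808, -0.0], [0.0, 0.0, -1.0]]
contact_force: [-0.1, 0.3, 0.2]
width: 0.0911
gripper_force: 0.0
```

Request:
carry_out --pt "0 0 0 -1" --pt "0 0 0 -1" --pt "0 0 0 -1" --pt "0 0 0 -1" --pt "0 0 0 -1" --pt "0 0 0 -1" --pt "0 0 0 -1" --pt "0 0 0 -1"

```text
clock: 3.45
eef_pos: [0.4797, -0.087, 0.2669]
orientation: [[0.104, 0.995, 0.0], [0.995, -0.104, 0.0], [0.0, 0.0, -1.0]]
contact_force: [0.2, 0.2, 0.9]
width: 0.0911
gripper_force: 0.0
```

Request:
carry_out --pt "0 0 0 -1" --pt "0 0 0 -1" --pt "0 0 0 -1" --pt "0 0 0 -1" --pt "0 0 0 -1" --pt "0 0 0 -1" --pt "0 0 0 0"

```text
clock: 4.15
eef_pos: [0.4798, -0.087, 0.2669]
orientation: [[-0.498, 0.867, 0.0], [0.867, 0.498, -0.0], [-0.0, 0.0, -1.0]]
contact_force: [0.1, -0.4, -0.0]
width: 0.0911
gripper_force: 0.0
```

```bash
python3 - <<'E'
from h import *
o=env.get_obs(); c=wr(o,0); cv2.imwrite("pics/w1.png",c["image"]); print(o["clock"]); go([.48,-.09,.27],120)
np.savez("w1.npz",K=c["camera_matrix"],R=c["R"],t=c["t"])
for th in("holder","bail_handle","crossbar","toe_stop","base"):
    for m in env.masks_of("wrist",th)[:2]:
        rc=cv2.minAreaRect(np.argwhere(m["pixels"])[:,::-1].astype(np.float32))
        print(th,round(m["p"],2),np.round(m["point"]),m["pixels"].sum(),np.round(rc[0]),np.round(rc[1]),round(rc[2],1),np.round(at(c,rc[0],0.02),3))
E
```

```text
4.15
pos [ 0.4798 -0.087   0.2669] yaw 119.65 tilt [ 0.0001 -0.    ] F [-0.7  0.5 -1. ] w 0.0913
shift units [-0.068 -0.032 -0.078] turn units -0.059
holder 0.63 [328. 191.] 6686 [329. 193.] [ 65. 134.] 0.0 [ 0.51  -0.108  0.02 ]
bail_handle 0.68 [335. 154.] 884 [330. 166.] [69. 64.] 90.0 [ 0.49  -0.073  0.02 ]
crossbar 0.66 [328. 155.] 241 [329. 158.] [ 5. 51.] 88.7 [ 0.482 -0.063  0.02 ]
crossbar 0.44 [326. 192.] 6484 [330. 194.] [133.  65.] 90.0 [ 0.511 -0.108  0.02 ]
toe_stop 0.53 [332. 190.] 6661 [331. 193.] [133.  65.] 88.4 [ 0.511 -0.107  0.02 ]
base 0.88 [326. 184.] 4355 [326. 194.] [133.  55.] 90.0 [ 0.505 -0.111  0.02 ]
```

View pics/w1.png

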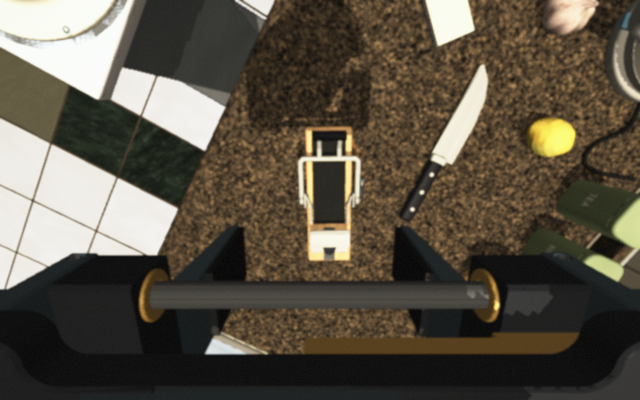

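The wrist view shows the holder running down the picture: handle end at row 127, crossbar at row 158, stop plate at rows 230–262, with columns centred near 330. I'll enlarge that area.

```bash
python3 - <<'E'
import cv2
i=cv2.imread("pics/w1.png")[118:268,280:380]
cv2.imwrite("pics/w1c.png",cv2.resize(i,None,fx=4,fy=4,interpolation=cv2.INTER_CUBIC))
E
```

```text
(no output)
```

View pics/w1c.png

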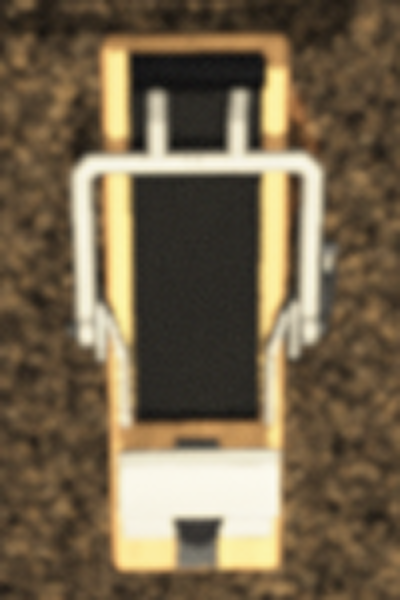

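The crop clearly shows two prongs running from the crossbar (crop row 163) to the handle (crop row 71, columns 132–265). The axle ends are at rows 325–335, the bed ends at row 420, and the base ends at rows 42 and 571. I'll fit the holder's pose to these.

```bash
python3 - <<'E'
import numpy as np
from scipy.optimize import least_squares
from h import proj
d=np.load("w1.npz"); c=dict(camera_matrix=d["K"],R=d["R"],t=d["t"])
P=[((198,163),(-.0618,0,.0367)),((199,71),(-.094,0,.056)),((132,71),(-.094,.023,.056)),((266,71),(-.094,-.023,.056)),
((198,420),(.042,0,.022)),((85,330),(0,.041,.032)),((312,328),(0,-.041,.032)),((113,571),(.106,.034,.016)),((283,571),(.106,-.034,.016))]
# image left/right: determine sign automatically
for s in(1,-1):
    def f(p):
        cs,sn=np.cos(p[2]),np.sin(p[2]); r=[]
        for (u,v),(x,y,z) in P:
            y*=s; q=proj(c,(p[0]+cs*x-sn*y,p[1]+sn*x+cs*y,z)); r.append(q-np.array([280+(u+.5)/4-.5,118+(v+.5)/4-.5]))
        return np.concatenate(r)
    q=least_squares(f,[.505,-.11,np.radians(-60)],loss="soft_l1"); print(s,q.x[:2],np.degrees(q.x[2]),q.cost); print(np.round(q.fun.reshape(-1,2),1).tolist())
    cs,sn=np.cos(q.x[2]),np.sin(q.x[2]); print("handle",q.x[0]-.094*cs,q.x[1]-.094*sn)
E
```

```text
1 [ 0.51202569 -0.11428567] -59.61883564229694 260.7782832586299
[[0.0, -0.2], [0.3, 0.4], [34.5, 0.3], [-33.9, 0.6], [-0.4, 1.2], [55.8, -0.8], [-56.3, 0.1], [41.6, -1.3], [-42.5, -0.9]]
handle 0.46448517421914004 -0.03319374785668858
-1 [ 0.51222361 -0.11417126] -59.33594216944911 3.0867219405460533
[[-0.0, -0.2], [0.1, 0.4], [-0.6, 0.7], [0.8, 0.2], [-0.1, 1.2], [0.7, -0.2], [-0.8, -0.5], [0.4, -0.8], [-0.5, -1.4]]
handle 0.464283285272199 -0.033315054804212554
```

```bash
cat >> h.py <<'E'
HO=np.array([.5122,-.1142]); HY=np.radians(-59.45)
HX=np.array([np.cos(HY),np.sin(HY)]); HYv=np.array([-HX[1],HX[0]])
def H(x,y,z): return np.r_[HO+x*HX+y*HYv,z]
def inH(p): d=np.array(p)[:2]-HO; return np.round([d@HX*1e3,d@HYv*1e3,p[2]*1e3],1)
def handle(th): a=.25+th; return H(-.097*np.cos(a),0,.032+.097*np.sin(a))
E
python3 -c "
from h import *
go(H(-.094,0,.12),120.55); go(H(-.094,0,.054),120.55)"
```

```text
pos [ 0.4798 -0.087   0.2669] yaw 119.68 tilt [ 0.0001 -0.    ] F [-0.6 -1.3 -0.4] w 0.0911
shift units [1.359 0.332 3.671] turn units -0.146
pos [ 0.4798 -0.087   0.2669] yaw 119.68 tilt [ 0.0001 -0.    ] F [-0.6 -1.3 -0.4] w 0.0911
shift units [1.359 0.332 5.321] turn units -0.146
```

Request:
carry_out --pt "0 0 0 -0.15" --pt "0.7 0.17 0.9 0" --pt "0.66 0.15 0.9 0" --pt "0 0 0.9 0" --pt "0 0 0.9 0" --pt "0 0 0 0"

```text
clock: 5.05
eef_pos: [0.4605, -0.0331, 0.1198]
orientation: [[-0.51, 0.86, -0.006], [0.86, 0.51, 0.001], [0.004, -0.005, -1.0]]
contact_force: [-0.2, 0.2, 0.2]
width: 0.0914
gripper_force: 0.0
```

```bash
python3 - <<'E'
from h import *
o=env.get_obs(); go(H(-.094,0,.054),120.55); c=wr(o,0); i=c["image"].copy()
for th in("bail_handle",):
    for m in env.masks_of("wrist",th)[:2]: print(th,m["p"],m["point"],m["pixels"].sum())
for y in(-.023,0,.023): cv2.circle(i,tuple(int(v) for v in proj(c,H(-.094,y,.056))),3,(0,0,255),1)
for x,y in((.106,.034),(.106,-.034),(-.106,.034),(-.106,-.034)): cv2.circle(i,tuple(int(v) for v in proj(c,H(x,y,.016))),3,(0,255,0),1)
cv2.imwrite("pics/w2.png",i)
E
```

```text
pos [ 0.4605 -0.0331  0.1198] yaw 120.69 tilt [-0.0062  0.0012] F [-0.2  0.2  0.2] w 0.0914
shift units [-0.06   0.089  1.645] turn units 0.024
bail_handle 0.79 [325.2, 230.9] 2100
```

View pics/w2.png

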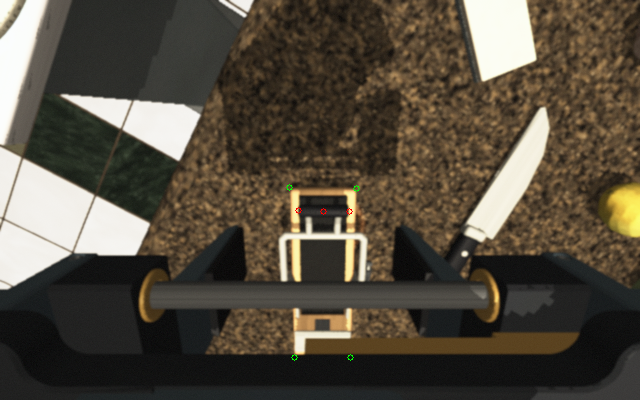

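The handle (columns 299–351, row 212) matches the prediction to within about 1 mm. I'll go down and grip it by its ends.

Request:
carry_out --pt "-0.06 0.1 0.5 0" --pt "0 0 0.6 0" --pt "0 0 0.54 0" --pt "0 0 0 0"

```text
clock: 5.55
eef_pos: [0.4679, -0.0339, 0.0572]
orientation: [[-0.51, 0.86, -0.001], [0.86, 0.51, 0.0], [0.0, -0.0, -1.0]]
contact_force: [-0.5, 0.5, -0.0]
width: 0.0914
gripper_force: 0.0
```

Request:
carry_out --pt "0 0 0 0" --pt "0 0 0 0" --pt "0 0 0 0" --pt "0 0 0 0" --pt "0 0 0 0" --pt "0 0 0 0" --claw 0 --newtons 20

```text
clock: 6.15
eef_pos: [0.4677, -0.0337, 0.0574]
orientation: [[-0.51, 0.86, 0.0], [0.86, 0.51, -0.0], [-0.0, 0.0, -1.0]]
contact_force: [-0.1, -0.8, -0.0]
width: 0.0469
gripper_force: 0.0
```

```bash
python3 - <<'E'
from h import *
o=env.get_obs();print(o["clock"],inH(o["eef_pos"]),o["gripper_force"]);go(H(-.094,0,.054),120.55)
c=wr(o,0); cv2.imwrite("pics/w3.png",c["image"])
E
```

```text
6.15 [-91.9   2.6  57.4] 0.0
pos [ 0.4677 -0.0337  0.0574] yaw 120.67 tilt [ 0.0001 -0.    ] F [-0.1 -0.8 -0. ] w 0.0469
shift units [ 0.053 -0.065  0.085] turn units 0.02
```

Request:
carry_out --pt "0 0 0 0" --pt "0.04 -0.02 0.09 0" --pt "0 0 0 0" --claw 0.15

```text
clock: 6.5
eef_pos: [0.4656, -0.0326, 0.0531]
orientation: [[-0.51, 0.86, -0.001], [0.86, 0.51, 0.0], [0.001, -0.001, -1.0]]
contact_force: [-0.7, -0.5, 0.1]
width: 0.0524
gripper_force: 0.0
```

Request:
carry_out --pt "0 0 0 0" --pt "0 0 0 0" --pt "0 0 0 0" --pt "0 0 0 0" --claw -0.3 --newtons 20

```text
clock: 6.9
eef_pos: [0.4662, -0.0328, 0.0536]
orientation: [[-0.51, 0.86, 0.0], [0.86, 0.51, -0.0], [-0.0, 0.0, -1.0]]
contact_force: [0.0, -0.3, 0.6]
width: 0.032
gripper_force: 0.0
```

View pics/w3.png

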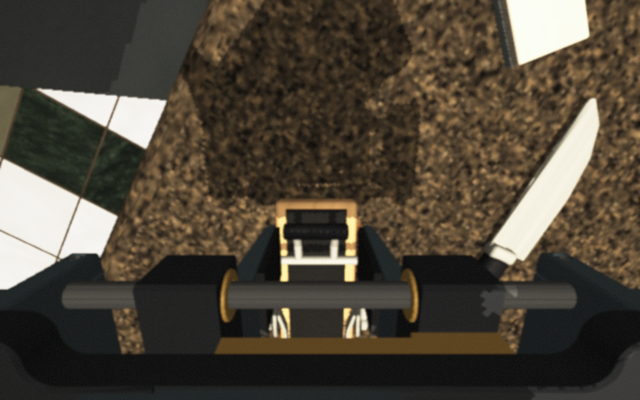

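The fingers closed past the handle's 46 mm, so the handle isn't between them. The picture was taken before that and shows the handle at row 231, in line with the jaws. I'll look again.

```bash
python3 - <<'E'
from h import *
o=env.get_obs();print(o["clock"],inH(o["eef_pos"]),o["gripper_force"],o["width"],o["contact_force"])
c=wr(o,0); i=c["image"]
for z in(.030,.04,.056): print(z,proj(c,H(-.094,-.023,z)),proj(c,H(-.094,.023,z)))
s=env.camera("scene"); j=s["image"]
for q in ((-.094,0,.056),(-.0618,0,.0367)): print(proj(s,H(*q)))
a=cv2.resize(i[160:350,220:420],(400,380)); u,v=proj(s,H(-.05,0,.05)).astype(int); b=cv2.resize(j[v-45:v+50,u-50:u+50],(400,380),interpolation=cv2.INTER_CUBIC)
cv2.imwrite("pics/w4.png",np.hstack([a,b])); print(u-50,v-45)
E
```

```text
6.9 [-93.5   1.8  53.6] 0.0 0.031971770738116786 [ 0.02988263 -0.34195032  0.61491964]
0.03 [287.79785977 223.30923501] [347.19518246 223.40106834]
0.04 [286.475878   227.97214728] [348.4131057  228.06715058]
0.056 [284.10825182 236.32327096] [350.59432595 236.42379637]
[379.43551504 215.18064558]
[381.76535617 214.75225818]
333 162
```

View pics/w4.png

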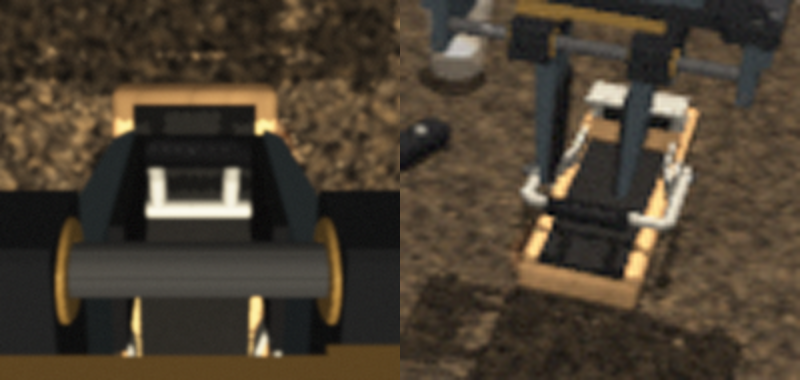

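```bash
python3 - <<'E'
from h import *
o=env.get_obs(); s=env.camera("scene"); R=np.array(o["orientation"]);p=np.array(o["eef_pos"])
for z in(.008,-.011,-.025): print(z,[np.round(proj(s,p+R@np.array([0,y,z])),1) for y in(-.022,.022)])
w=wr(o,0)
for z in(.008,-.011,-.025): print(z,[np.round(proj(w,p+R@np.array([x,-.016,z])),1) for x in(-.016,0,.016)])
b=s["image"][160:260,330:430]; a=w["image"][195:295,250:350]
cv2.imwrite("pics/w5.png",cv2.resize(np.hstack([a,b]),None,fx=4,fy=4,interpolation=cv2.INTER_CUBIC))
E
```

```text
0.008 [array([388.1, 220.8]), array([368.5, 216.8])]
-0.011 [array([389. , 213.6]), array([369.2, 209.6])]
-0.025 [array([389.7, 208.2]), array([369.7, 204.3])]
0.008 [array([298.3, 251.7]), array([297.9, 231.5]), array([297.4, 210.5])]
-0.011 [array([296.5, 263.8]), array([296. , 242.1]), array([295.4, 219.4])]
-0.025 [array([294.9, 274.3]), array([294.3, 251.3]), array([293.7, 227.2])]
```

View pics/w5.png

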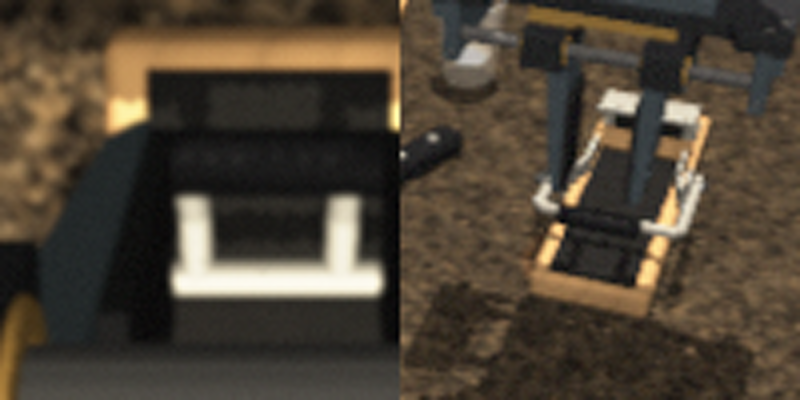

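The picture doesn't settle it: the pads hide the handle's ends, which suggests the pads sit above it. I'll open, go 12 mm lower (still clear of the bed) and close gently.

Request:
carry_out --pt "0 0 0 0" --pt "0 0 0 0" --pt "0 0 0 0" --pt "0 0 0 0" --pt "0 -0.02 0.15 0" --pt "0 0 0.15 0" --pt "0 0 0 0" --claw 0.4

```text
clock: 7.8
eef_pos: [0.4649, -0.0331, 0.0407]
orientation: [[-0.51, 0.86, -0.001], [0.86, 0.51, 0.0], [0.001, -0.001, -1.0]]
contact_force: [0.2, 0.1, 0.8]
width: 0.0638
gripper_force: 0.0
```

Request:
carry_out --pt "0 0 0 0" --pt "0 0 0 0" --pt "0 0 0 0" --pt "0 0 0 0" --pt "0 0 0 0" --claw -0.2 --newtons 10

```text
clock: 8.3
eef_pos: [0.4656, -0.0332, 0.0417]
orientation: [[-0.51, 0.86, 0.0], [0.86, 0.51, -0.0], [-0.0, 0.0, -1.0]]
contact_force: [-0.6, 0.1, 0.8]
width: 0.0365
gripper_force: 0.0
```

```bash
python3 - <<'E'
from h import *
o=env.get_obs(); s=env.camera("scene"); w=wr(o,0)
cv2.imwrite("sA.png",s["image"]); cv2.imwrite("wA.png",w["image"]); print(inH(o["eef_pos"]),o["width"])
E
```

```text
[-93.5   1.   41.7] 0.036450827329939664
```

Request:
carry_out --pt "0 0 0 0" --pt "0 0 0 0" --pt "0 0 0 0" --pt "0 0 0 0" --claw 0.4

```text
clock: 8.8
eef_pos: [0.4655, -0.0332, 0.0416]
orientation: [[-0.51, 0.86, 0.0], [0.86, 0.51, -0.0], [-0.0, 0.0, -1.0]]
contact_force: [0.2, -0.0, 0.5]
width: 0.0631
gripper_force: 0.0
```

```bash
python3 - <<'E'
from h import *
o=env.get_obs(); s=env.camera("scene"); w=wr(o,0); R=np.array(o["orientation"]);p=np.array(o["eef_pos"])
print(inH(p),o["width"])
cv2.imwrite("sB.png",s["image"]); cv2.imwrite("wB.png",w["image"])
for n,c in(("s",s),("w",w)):
    A=cv2.imread(n+"A.png").astype(int); B=c["image"].astype(int); D=np.abs(A-B).max(2)>25
    for z in(.008,-.011,-.03): print(n,z,[np.round(proj(c,p+R@np.array([x,y,z])),1) for y in(-.026,.026) for x in(-.016,0,.016)])
    ys,xs=np.where(D)
    rows=range(200,232,2) if n=="s" else range(196,260,4)
    for r in rows: 
        q=np.where(D[r])[0]; q=q[(q>200)&(q<440)]; print(r,len(q),q[:8],q[-8:])
a=np.hstack([cv2.resize(cv2.imread(f"s{k}.png")[180:250,335:415],None,fx=4.5,fy=4.5,interpolation=cv2.INTER_CUBIC) for k in"AB"]);
b=np.hstack([cv2.resize(cv2.imread(f"w{k}.png")[195:265,250:390],(360,180),interpolation=cv2.INTER_CUBIC) for k in"AB"])
v=np.vstack([a,b]); v=np.clip(255*(v/255.)**.5,0,255).astype(np.uint8); print(v.shape); cv2.imwrite("pics/w6.png",v)
E
```

```text
[-93.5   1.   41.6] 0.06308352063559318
s 0.008 [array([391.1, 221.8]), array([389.7, 225.7]), array([388.3, 229.8]), array([368.4, 217.1]), array([366.7, 220.9]), array([365. , 224.8])]
s -0.011 [array([392.1, 214.8]), array([390.6, 218.6]), array([389.2, 222.6]), array([369.1, 210.2]), array([367.4, 213.9]), array([365.6, 217.7])]
s -0.03 [array([393. , 207.6]), array([391.6, 211.4]), array([390.1, 215.3]), array([369.7, 203. ]), array([368. , 206.7]), array([366.2, 210.5])]
200 20 [360 361 362 363 364 365 366 367] [372 391 393 397 398 399 400 401]
202 18 [360 361 362 363 364 365 366 367] [370 371 372 373 392 397 399 400]
204 16 [361 362 363 364 365 366 367 368] [369 370 371 372 373 399 400 401]
206 16 [360 361 362 363 364 366 367 368] [369 370 371 391 397 398 399 400]
208 14 [361 362 363 364 366 367 368 369] [368 369 370 371 390 397 398 399]
210 14 [361 362 363 364 365 366 367 368] [367 368 369 390 396 397 398 399]
212 8 [367 368 369 389 395 396 397 398] [367 368 369 389 395 396 397 398]
214 7 [388 389 394 395 396 397 398] [388 389 394 395 396 397 398]
216 6 [392 393 394 395 396 3
[... 926 characters left out ...]
 356 357]
224 28 [257 258 259 260 275 276 277 278] [352 353 354 355 356 357 358 359]
228 64 [250 251 252 253 254 255 256 257] [378 381 382 383 384 385 386 387]
232 75 [247 248 249 250 251 252 253 254] [384 385 386 387 388 389 390 391]
236 78 [244 245 246 247 248 249 250 251] [383 384 385 386 387 388 389 390]
240 80 [241 242 243 244 245 246 247 248] [391 392 393 394 395 396 397 398]
244 98 [236 237 238 239 240 242 243 244] [393 394 395 396 397 398 399 400]
248 95 [233 234 235 236 237 238 239 240] [395 396 397 398 401 402 403 404]
252 112 [230 231 232 233 234 235 236 237] [395 396 403 404 405 406 407 408]
256 109 [209 210 211 212 213 214 215 216] [421 422 423 424 425 426 427 428]
(495, 720, 3)
```

View pics/w6.png

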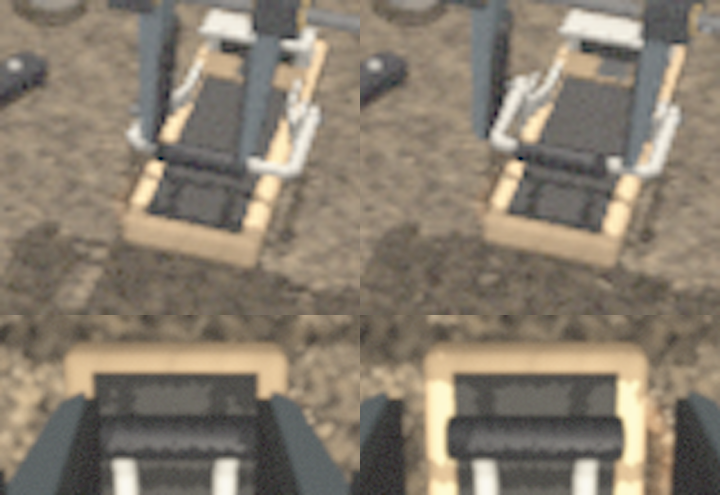

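The fingertips really end about 20 mm behind where the tool data puts them: scene tips at about (363,211) and (397,215), level with the top of the handle. I'll go down slowly and watch the force, then close.

Request:
carry_out --pt "0 -0.02 0.1 0" --pt "0 0 0.1 0" --pt "0 0 0 0"

```text
clock: 9.2
eef_pos: [0.4644, -0.0335, 0.033]
orientation: [[-0.51, 0.86, -0.001], [0.86, 0.51, 0.0], [0.001, -0.001, -1.0]]
contact_force: [1.1, 0.4, 0.1]
width: 0.0638
gripper_force: 0.0
```

Request:
carry_out --pt "0 0 0.07 0" --pt "0 0 0.07 0" --pt "0 0 0 0"

```text
clock: 9.5
eef_pos: [0.4646, -0.0335, 0.0277]
orientation: [[-0.51, 0.86, -0.0], [0.86, 0.51, 0.0], [0.0, -0.0, -1.0]]
contact_force: [-0.2, 0.5, 0.4]
width: 0.0638
gripper_force: 0.0
```

Request:
carry_out --pt "0 0 0 0" --pt "0 0 0 0" --pt "0 0 0 0" --pt "0 0 0 0" --claw -0.1 --newtons 10

```text
clock: 9.9
eef_pos: [0.465, -0.0335, 0.0281]
orientation: [[-0.51, 0.86, 0.0], [0.86, 0.51, 0.0], [-0.0, 0.0, -1.0]]
contact_force: [1.5, 1.5, 0.1]
width: 0.0459
gripper_force: 10.0
```

The grip is good: 45.9 mm with 10 N on the pads. Real contact heights are therefore about 28 mm above the TCP reading. Next is the arc for lifting the bail.

```bash
python3 - <<'E'
from h import *
o=env.get_obs(); print(inH(o["eef_pos"]),o["contact_force"])
a=.25+np.linspace(0,1.84,17); P=97/40*np.c_[np.cos(a),-np.sin(a)]
for i,d in enumerate(np.diff(P,axis=0)): print(round(a[i+1]-.25,3),np.round(d,2))
E
```

```text
[-93.4   0.4  28.1] [1.45844738 1.51624401 0.08066421]
0.115 [-0.08 -0.27]
0.23 [-0.11 -0.25]
0.345 [-0.14 -0.24]
0.46 [-0.17 -0.22]
0.575 [-0.19 -0.2 ]
0.69 [-0.22 -0.18]
0.805 [-0.23 -0.15]
0.92 [-0.25 -0.12]
1.035 [-0.26 -0.09]
1.15 [-0.27 -0.06]
1.265 [-0.28 -0.03]
1.38 [-0.28  0.  ]
1.495 [-0.28  0.03]
1.61 [-0.27  0.06]
1.725 [-0.26  0.09]
1.84 [-0.25  0.12]
```

Request:
carry_out --pt "0 0 0 0" --pt "0 0 0 0" --pt "-0.08 0 -0.27 0" --pt "-0.11 0 -0.25 0" --pt "0 0 0 0" --newtons 25

```text
clock: 10.4
eef_pos: [0.4692, -0.0405, 0.0494]
orientation: [[-0.51, 0.86, 0.001], [0.86, 0.51, -0.0], [-0.001, 0.001, -1.0]]
contact_force: [3.3, -0.1, -7.3]
width: 0.045
gripper_force: 25.0
```

```bash
python3 -c "
from h import *
o=env.get_obs(); print(inH(o['eef_pos']),o['contact_force'],o['moment'],inH(np.r_[HO+np.array(o['contact_force'])[:2],0])/1e3)"
```

```text
[-85.3   0.4  49.4] [ 3.2539181  -0.0607482  -7.25292133] [ 0.13696265 -0.69033609 -0.01989468] [1.7062 2.7714 0.    ]
```

Request:
carry_out --pt "-0.14 0 -0.24 0" --pt "-0.17 0 -0.22 0" --pt "-0.19 0 -0.2 0" --pt "-0.22 0 -0.18 0" --pt "0 0 0 0"

```text
clock: 10.9
eef_pos: [0.4838, -0.0654, 0.0828]
orientation: [[-0.509, 0.861, 0.001], [0.861, 0.509, 0.0], [-0.0, 0.001, -1.0]]
contact_force: [3.2, 5.6, -1.8]
width: 0.0449
gripper_force: 25.0
```

Request:
carry_out --pt "-0.23 0 -0.15 0" --pt "-0.25 0 -0.12 0" --pt "-0.26 0 -0.09 0" --pt "-0.27 0 -0.06 0" --pt "0 0 0 0"

```text
clock: 11.4
eef_pos: [0.5045, -0.1001, 0.0996]
orientation: [[-0.51, 0.86, 0.001], [0.86, 0.51, -0.0], [-0.0, 0.001, -1.0]]
contact_force: [-0.1, 5.2, 12.8]
width: 0.0451
gripper_force: 25.0
```

```bash
python3 -c "
from h import *
o=env.get_obs(); print(inH(o['eef_pos']),o['contact_force'],o['width'],inH(np.r_[HO+np.array(o['contact_force'])[:2],0])/1e3)
print(inH(handle(1.15)-[0,0,.028]))"
```

```text
[-16.1   0.5  99.6] [-0.09427856  5.16699846 12.7797608 ] 0.045119546655192834 [-4.4977  2.5451  0.    ]
[-16.5  -0.   99.6]
```

Request:
carry_out --pt "-0.28 0 -0.07 0" --pt "-0.28 0 -0.02 0" --pt "-0.28 0 0.01 0" --pt "0 0 0 0"

```text
clock: 11.8
eef_pos: [0.5216, -0.1292, 0.1018]
orientation: [[-0.509, 0.861, 0.0], [0.861, 0.509, 0.0], [0.0, 0.0, -1.0]]
contact_force: [5.6, 3.2, -3.4]
width: 0.0451
gripper_force: 25.0
```

Request:
carry_out --pt "-0.27 0 0.04 0" --pt "-0.26 0 0.08 0" --pt "0 0 0 0"

```text
clock: 12.1
eef_pos: [0.5324, -0.1474, 0.0971]
orientation: [[-0.51, 0.86, 0.0], [0.86, 0.51, -0.0], [-0.0, 0.0, -1.0]]
contact_force: [6.1, 1.4, -1.0]
width: 0.0452
gripper_force: 25.0
```

```bash
python3 -c "
from h import *
o=env.get_obs(); print(inH(o['eef_pos']),o['contact_force'],o['width'],inH(np.r_[HO+np.array(o['contact_force'])[:2],0])/1e3)
print(inH(handle(1.725)-[0,0,.028]))"
```

```text
[38.8  0.5 97.1] [ 6.13907892  1.36814734 -1.03526617] 0.045174949498463804 [1.9422 5.9823 0.    ]
[38.1  0.  93.2]
```

Request:
carry_out --pt "-0.24 0 0.13 0" --pt "-0.05 0 0.03 0" --pt "0 0 0 0"

```text
clock: 12.4
eef_pos: [0.5387, -0.1578, 0.0915]
orientation: [[-0.51, 0.86, 0.002], [0.86, 0.51, -0.002], [-0.002, 0.001, -1.0]]
contact_force: [4.0, -3.4, 4.6]
width: 0.045
gripper_force: 25.0
```

Request:
carry_out --pt "0 0 0 0" --pt "0 0 0 0" --pt "0 0 0 0" --pt "0 0 -0.5 0" --pt "0 0 -1 0" --pt "0 0 -1 0" --claw 0.5

```text
clock: 13.0
eef_pos: [0.5369, -0.1563, 0.1919]
orientation: [[-0.51, 0.86, -0.002], [0.86, 0.51, 0.001], [0.002, -0.001, -1.0]]
contact_force: [0.3, -0.1, 0.0]
width: 0.0684
gripper_force: 0.0
```

```bash
python3 - <<'E'
from h import *
o=env.get_obs(); print(o["clock"],inH(o['eef_pos']),o['contact_force'])
c=env.camera("top")
m=env.masks_of("top","stone")[0]; px=m["pixels"].astype(np.uint8); print(m["p"],px.sum())
rc=cv2.minAreaRect(np.argwhere(px)[:,::-1].astype(np.float32)); B=cv2.boxPoints(rc)
W=np.array([at(c,b,.018)[:2] for b in B]); print(np.round(W,4).tolist(),"c",W.mean(0)); 
for i in range(2): d=W[i+1]-W[i]; print(np.linalg.norm(d),np.degrees(np.arctan2(d[1],d[0])))
cen=W.mean(0)
yaw=np.radians(-38.5+180); p=cen-.04*0*np.array([np.cos(yaw),np.sin(yaw)])
go(np.r_[p,.2],141.5)
E
```

```text
13.0 [ 4.890e+01 -1.000e-01  1.919e+02] [ 0.27276308 -0.07995181  0.00755187]
0.86 1315
[[0.4474, 0.2689], [0.5666, 0.1778], [0.5332, 0.1356], [0.4153, 0.227]] c [0.49061461 0.20234123]
0.1500754454837322 -37.39628205983149
0.053753837120250565 -128.32845885563177
pos [ 0.5401 -0.1576  0.1961] yaw 120.68 tilt [ 0.0067 -0.0028] F [ 0.2 -0.4 -1.1] w 0.0685
shift units [ 8.368  3.528 -0.132] turn units -3.471
```

Request:
carry_out --pt "0.85 0.3 0 -0.35" --pt "0.85 0.35 0 -0.35" --pt "0.85 0.4 0 -0.35" --pt "0.85 0.4 0 -0.35" --pt "0.85 0.45 0 -0.35" --pt "0.85 0.5 0 -0.35" --pt "0.85 0.55 0 -0.35" --pt "0.85 0.6 0 -0.35" --claw 1

```text
clock: 13.9
eef_pos: [0.4798, 0.1473, 0.1908]
orientation: [[-0.738, 0.675, -0.001], [0.675, 0.738, -0.0], [0.0, -0.001, -1.0]]
contact_force: [1.1, 0.3, -0.4]
width: 0.0915
gripper_force: 0.0
```

```bash
python3 - <<'E'
from h import *
go([.484,.207,.2],142)
E
```

```text
pos [0.4798 0.1473 0.1908] yaw 137.54 tilt [-0.0008 -0.0002] F [ 1.1  0.3 -0.4] w 0.0915
shift units [ 0.93   1.172 -0.23 ] turn units -0.743
```

Request:
carry_out --pt "0.46 0.59 -0.1 0" --pt "0.47 0.58 -0.1 0" --pt "0 0 0 -0.74" --pt "0 0 0 0" --pt "0 0 0 0"

```text
clock: 14.4
eef_pos: [0.4846, 0.2052, 0.1988]
orientation: [[-0.786, 0.619, -0.001], [0.619, 0.786, -0.0], [0.0, -0.001, -1.0]]
contact_force: [-0.1, -0.0, 0.3]
width: 0.0914
gripper_force: 0.0
```

```bash
cat > st.py <<'E'
from h import *
def stone(z):
    o=env.get_obs(); c=wr(o,0); best=None
    m=env.masks_of("wrist","stone")[0]; px=m["pixels"].astype(np.uint8)
    # top face = bright part
    g=c["image"].max(2); top=((g>150)&(cv2.dilate(px,np.ones((5,5)))>0)).astype(np.uint8)
    cn=max(cv2.findContours(top,cv2.RETR_EXTERNAL,cv2.CHAIN_APPROX_NONE)[0],key=cv2.contourArea)[:,0].astype(float)
    W=np.array([at(c,q,z)[:2] for q in cn]).astype(np.float32)
    print("p",round(m["p"],2),"bbox px",cn.min(0),cn.max(0))
    r=cv2.minAreaRect(W*1000); B=cv2.boxPoints(r)
    L=[(np.linalg.norm(B[i+1]-B[i]),np.degrees(np.arctan2(*(B[i+1]-B[i])[::-1]))) for i in range(2)]
    print("centre",r[0],"sides",L); return c
if __name__=="__main__":
    c=stone(.018); go([.484,.207,.2],142); cv2.imwrite("wS.png",c["image"])
E
python3 st.py
```

```text
p 0.71 bbox px [300. 124.] [341. 238.]
centre (488.61181640625, 204.2510986328125) sides [(np.float32(148.84354), np.float32(-37.874855)), (np.float32(51.620697), np.float32(52.125137))]
pos [0.4849 0.2049 0.199 ] yaw 141.77 tilt [-0.0005 -0.0002] F [-0.6 -1.  -1. ] w 0.0913
shift units [ 0.049  0.028 -0.025] turn units -0.039
```

```bash
python3 -c "
from h import *
go([.457,.2289,.03],142.1);go([.457,.2289,-.014],142.1)"
```

```text
pos [0.4849 0.2049 0.199 ] yaw 141.77 tilt [-0.0005 -0.0002] F [-0.6 -1.  -1. ] w 0.0913
shift units [0.917 0.042 4.225] turn units -0.055
pos [0.4849 0.2049 0.199 ] yaw 141.77 tilt [-0.0005 -0.0002] F [-0.6 -1.  -1. ] w 0.0913
shift units [0.917 0.043 5.325] turn units -0.055
```

Request:
carry_out --pt "0 0 0 -0.06" --pt "0.46 0.02 0.8 0" --pt "0.46 0.02 0.8 0" --pt "0 0 0.8 0" --pt "0 0 0.8 0" --pt "0 0 0.8 0" --pt "0 0 0.22 0" --pt "0 0 0 0"

```text
clock: 15.3
eef_pos: [0.4564, 0.2288, 0.0298]
orientation: [[-0.79, 0.613, -0.002], [0.613, 0.79, -0.001], [0.001, -0.002, -1.0]]
contact_force: [0.1, 0.5, -0.1]
width: 0.0911
gripper_force: 0.0
```

Request:
carry_out --pt "0 0 0.4 0" --pt "0 0 0.4 0" --pt "0 0 0.15 0" --pt "0 0 0 0" --pt "0 0 0 0"

```text
clock: 15.8
eef_pos: [0.4576, 0.2295, -0.0065]
orientation: [[-0.791, 0.612, 0.001], [0.612, 0.791, 0.0], [-0.001, 0.001, -1.0]]
contact_force: [0.2, -1.5, -0.2]
width: 0.0912
gripper_force: 0.0
```

```bash
python3 -c "
from h import *
go([.457,.2289,-.014],142.1)"
```

```text
pos [ 0.4576  0.2295 -0.0065] yaw 142.26 tilt [0.0012 0.0004] F [ 0.2 -1.5 -0.2] w 0.0912
shift units [ 0.002 -0.021  0.186] turn units 0.026
```

Request:
carry_out --pt "0 -0.02 0.06 0" --pt "0 0 0.06 0" --pt "0 0 0.06 0" --pt "0 0 0 0"

```text
clock: 16.2
eef_pos: [0.4563, 0.2286, -0.015]
orientation: [[-0.791, 0.612, -0.0], [0.612, 0.791, -0.0], [0.0, -0.0, -1.0]]
contact_force: [0.4, -0.0, -0.4]
width: 0.091
gripper_force: 0.0
```

Request:
carry_out --pt "0 0 0 0" --pt "0 0 0 0" --pt "0 0 0 0" --pt "0 0 0 0" --pt "0 0 0 0" --pt "0 0 0 0" --pt "0 0 0 0" --pt "0 0 0 0" --claw -0.2 --newtons 20

```text
clock: 17.0
eef_pos: [0.4565, 0.2287, -0.0147]
orientation: [[-0.791, 0.612, 0.0], [0.612, 0.791, 0.0], [-0.0, 0.0, -1.0]]
contact_force: [1.0, 0.8, 1.5]
width: 0.0497
gripper_force: 20.0
```

Request:
carry_out --pt "0 0 -0.3 0" --pt "0 0 -0.6 0" --pt "0 0 -0.7 0" --pt "0 0 0 0" --newtons 30

```text
clock: 17.4
eef_pos: [0.4581, 0.2293, 0.0526]
orientation: [[-0.791, 0.612, 0.004], [0.612, 0.791, 0.002], [-0.002, 0.004, -1.0]]
contact_force: [0.3, -0.8, -3.7]
width: 0.0496
gripper_force: 30.0
```

```bash
python3 -c "
from h import *
go(H(-.13,0,.05),120.55); print(H(-.13,0,.05))"
```

```text
pos [0.4581 0.2293 0.0526] yaw 142.27 tilt [0.0044 0.0016] F [ 0.3 -0.8 -3.7] w 0.0496
shift units [-3.306 -4.762  0.055] turn units 3.62
[ 0.44612229 -0.00224583  0.05      ]
```

Request:
carry_out --pt "-0.3 -0.4 0 0" --pt "-0.5 -0.72 0 0" --pt "-0.5 -0.72 0 0" --pt "-0.5 -0.72 0 0" --pt "-0.5 -0.72 0 0" --pt "-0.5 -0.72 0 0" --pt "-0.5 -0.72 0 0" --pt "0 0 0 0"

```text
clock: 18.2
eef_pos: [0.445, -0.0045, 0.0492]
orientation: [[-0.789, 0.614, -0.0], [0.614, 0.789, -0.0], [-0.0, -0.0, -1.0]]
contact_force: [0.1, 0.3, -2.4]
width: 0.0494
gripper_force: 30.0
```

Request:
carry_out --pt "0 0 0 0.6" --pt "0 0 0 0.8" --pt "0 0 0 0.8" --pt "0 0 0 0.8" --pt "0 0 0 0.62" --pt "0 0 0 0" --pt "0 0 0 0"

```text
clock: 18.9
eef_pos: [0.4451, -0.0011, 0.0492]
orientation: [[-0.51, 0.86, -0.0], [0.86, 0.51, 0.0], [0.0, -0.0, -1.0]]
contact_force: [0.3, 0.0, -1.9]
width: 0.0497
gripper_force: 30.0
```

```bash
python3 - <<'E'
from h import *
import st
o=env.get_obs(); print(inH(o["eef_pos"]),o["width"])
c=st.stone(.018+o["eef_pos"][2]+.0147); cv2.imwrite("wT.png",c["image"])
go(H(-.13,0,.0273),120.55)
E
```

```text
[-131.5   -0.3   49.2] 0.049658401762494114
p 0.66 bbox px [276. 200.] [361. 281.]
centre (439.5391540527344, 6.586090087890625) sides [(np.float32(51.638477), np.float32(-59.038723)), (np.float32(48.964344), np.float32(30.961273))]
pos [ 0.4452 -0.0012  0.0492] yaw 120.65 tilt [-0.0001  0.    ] F [-0.3  0.3 -3. ] w 0.0494
shift units [-0.033  0.007  0.548] turn units 0.017
```

Request:
carry_out --pt "0 0.01 0.4 0" --pt "0 0 0.4 0" --pt "0 0 0.13 0" --pt "0 0 0 0" --pt "0 0 0 0"

```text
clock: 19.5
eef_pos: [0.4458, -0.0012, 0.0124]
orientation: [[-0.509, 0.861, 0.0], [0.861, 0.509, 0.0], [-0.0, 0.0, -1.0]]
contact_force: [-0.1, 0.4, -1.3]
width: 0.0497
gripper_force: 30.0
```

Request:
carry_out --pt "0 0 0.03 0" --pt "0 0 0.03 0" --pt "0 0 0 0"

```text
clock: 19.8
eef_pos: [0.4458, -0.0012, 0.0098]
orientation: [[-0.508, 0.861, 0.0], [0.861, 0.508, -0.0], [-0.0, 0.0, -1.0]]
contact_force: [0.6, 0.3, -2.4]
width: 0.0491
gripper_force: 30.0
```

Request:
carry_out --pt "0 0 0.03 0" --pt "0 0 0.03 0" --pt "0 0 0 0" --pt "0 0 0 0"

```text
clock: 20.2
eef_pos: [0.4457, -0.0012, 0.0072]
orientation: [[-0.508, 0.861, 0.0], [0.861, 0.508, 0.0], [-0.0, 0.0, -1.0]]
contact_force: [0.4, -0.2, -2.1]
width: 0.0496
gripper_force: 30.0
```

Request:
carry_out --pt "0 0 0.02 0" --pt "0 0 0 0" --pt "0 0 0 0"

```text
clock: 20.5
eef_pos: [0.4457, -0.0011, 0.0066]
orientation: [[-0.508, 0.861, 0.0], [0.861, 0.508, 0.0], [-0.0, 0.0, -1.0]]
contact_force: [-2.2, 3.5, 8.2]
width: 0.0497
gripper_force: 30.0
```

Contact with the bed shows as +8 N. I'll ease off a little and slide forward.

Request:
carry_out --pt "0 0 -0.015 0" --pt "0 0 0 0" --pt "-0.1 0 0 0" --pt "-0.2 0 0 0" --pt "-0.2 0 0 0" --pt "0 0 0 0"

```text
clock: 21.1
eef_pos: [0.457, -0.0196, 0.0071]
orientation: [[-0.507, 0.862, 0.001], [0.862, 0.507, -0.0], [-0.001, 0.001, -1.0]]
contact_force: [1.7, -1.9, 2.3]
width: 0.0495
gripper_force: 30.0
```

```bash
cat > q.py <<'E'
from h import *
o=env.get_obs(); f=np.array(o["contact_force"]); print(o["clock"],inH(o["eef_pos"]),"Fx,Fy",np.round([f[:2]@HX,f[:2]@HYv,f[2]],1),"m",np.round(o["moment"],2)); go(o["eef_pos"],120.55)
E
python3 q.py
```

```text
21.1 [-109.5    0.5    7.1] Fx,Fy [2.5 0.5 2.3] m [-0.24 -0.35  0.  ]
pos [ 0.457  -0.0196  0.0071] yaw 120.5 tilt [ 0.0013 -0.0004] F [ 1.7 -1.9  2.3] w 0.0495
shift units [0. 0. 0.] turn units -0.009
```

Request:
carry_out --pt "-0.15 -0.005 0 0" --pt "-0.2 0 0 0" --pt "-0.2 0 0 0" --pt "0 0 0 0"

```text
clock: 21.5
eef_pos: [0.4676, -0.0384, 0.0072]
orientation: [[-0.508, 0.861, 0.001], [0.861, 0.508, -0.0], [-0.001, 0.001, -1.0]]
contact_force: [0.2, -4.0, 5.8]
width: 0.0497
gripper_force: 30.0
```

Request:
carry_out --pt "-0.1 0 0 0" --pt "-0.1 0 0 0" --pt "-0.05 0 0 0" --pt "0 0 0 0"

```text
clock: 21.9
eef_pos: [0.4719, -0.0462, 0.0072]
orientation: [[-0.508, 0.861, -0.0], [0.861, 0.508, 0.0], [0.0, -0.0, -1.0]]
contact_force: [-2.2, 0.2, 7.5]
width: 0.0495
gripper_force: 30.0
```

```bash
python3 q.py
```

```text
21.9 [-79.   -0.2   7.2] Fx,Fy [-1.3 -1.8  7.5] m [0.26 0.24 0.05]
pos [ 0.4719 -0.0462  0.0072] yaw 120.53 tilt [-0.0001  0.0001] F [-2.2  0.2  7.5] w 0.0495
shift units [0. 0. 0.] turn units -0.004
```

```bash
python3 - <<'E'
from h import *
d=np.load("w1.npz"); c=dict(camera_matrix=d["K"],R=d["R"],t=d["t"])
for r in(440,450,460):
  for z in(.040,.043): print(r,z,inH(at(c,(329.6,118+(r+.5)/4-.5),z)))
E
```

```text
440 0.04 [41.5  0.3 40. ]
440 0.043 [40.3  0.2 43. ]
450 0.04 [45.5  0.3 40. ]
450 0.043 [44.3  0.2 43. ]
460 0.04 [49.5  0.3 40. ]
460 0.043 [48.3  0.2 43. ]
```

Request:
carry_out --pt "0 0 -0.008 0" --pt "-0.05 0 0 0" --pt "-0.05 0 0 0" --pt "-0.05 0 0 0" --pt "0 0 0 0" --newtons 10

```text
clock: 22.4
eef_pos: [0.4752, -0.0515, 0.0073]
orientation: [[-0.508, 0.861, 0.0], [0.861, 0.508, -0.0], [-0.0, 0.0, -1.0]]
contact_force: [-0.3, 0.8, -3.0]
width: 0.0497
gripper_force: 10.0
```

```bash
python3 q.py
```

```text
22.4 [-72.8  -0.    7.3] Fx,Fy [-0.8  0.1 -3. ] m [ 0.14 -0.08  0.02]
pos [ 0.4752 -0.0515  0.0073] yaw 120.54 tilt [ 0.0002 -0.0001] F [-0.3  0.8 -3. ] w 0.0497
shift units [0. 0. 0.] turn units -0.002
```

Request:
carry_out --pt "-0.05 0 0.003 0" --pt "-0.05 0 0 0" --pt "-0.05 0 0 0" --pt "-0.05 0 0 0" --pt "0 0 0 0"

```text
clock: 22.9
eef_pos: [0.4793, -0.0584, 0.0072]
orientation: [[-0.508, 0.861, 0.0], [0.861, 0.508, -0.0], [-0.0, 0.0, -1.0]]
contact_force: [-0.9, 0.1, -1.4]
width: 0.0496
gripper_force: 10.0
```

Request:
carry_out --pt "-0.03 0 0 0" --pt "-0.03 0 0 0" --pt "0 0 0 0"

```text
clock: 23.2
eef_pos: [0.4804, -0.0603, 0.0072]
orientation: [[-0.508, 0.861, 0.0], [0.861, 0.508, -0.0], [-0.0, 0.0, -1.0]]
contact_force: [-0.6, 0.2, -1.6]
width: 0.05
gripper_force: 10.0
```

```bash
python3 q.py
```

```text
23.2 [-62.6  -0.    7.2] Fx,Fy [-0.5 -0.4 -1.6] m [ 0.03 -0.15  0.05]
pos [ 0.4804 -0.0603  0.0072] yaw 120.54 tilt [ 0.0001 -0.    ] F [-0.6  0.2 -1.6] w 0.05
shift units [0. 0. 0.] turn units -0.002
```

Request:
carry_out --pt "-0.025 0 0 0" --pt "-0.025 0 0 0" --pt "0 0 0 0"

```text
clock: 23.5
eef_pos: [0.4814, -0.062, 0.0072]
orientation: [[-0.508, 0.861, 0.0], [0.861, 0.508, -0.0], [-0.0, 0.0, -1.0]]
contact_force: [0.5, -0.1, -2.7]
width: 0.0501
gripper_force: 10.0
```

Request:
carry_out --pt "-0.025 0 0 0" --pt "0 0 0 0" --pt "0 0 0 0"

```text
clock: 23.8
eef_pos: [0.4818, -0.0628, 0.0072]
orientation: [[-0.508, 0.861, -0.0], [0.861, 0.508, 0.0], [0.0, -0.0, -1.0]]
contact_force: [-0.2, -0.1, -1.1]
width: 0.0501
gripper_force: 10.0
```

```bash
python3 q.py
```

```text
23.8 [-59.7  -0.1   7.2] Fx,Fy [-0.  -0.2 -1.1] m [ 0.05 -0.07  0.02]
pos [ 0.4818 -0.0628  0.0072] yaw 120.54 tilt [-0.  0.] F [-0.2 -0.1 -1.1] w 0.0501
shift units [0. 0. 0.] turn units -0.001
```

Request:
carry_out --pt "-0.025 0 0 0" --pt "0 0 0 0" --newtons 7

```text
clock: 24.0
eef_pos: [0.4824, -0.0637, 0.0072]
orientation: [[-0.508, 0.861, 0.0], [0.861, 0.508, -0.0], [-0.0, 0.0, -1.0]]
contact_force: [-0.4, 0.2, -0.9]
width: 0.0495
gripper_force: 7.0
```

Request:
carry_out --pt "-0.025 0 0 0" --pt "0 0 0 0"

```text
clock: 24.2
eef_pos: [0.4829, -0.0646, 0.0072]
orientation: [[-0.508, 0.861, 0.0], [0.861, 0.508, -0.0], [-0.0, 0.0, -1.0]]
contact_force: [-0.3, 0.1, -1.9]
width: 0.0495
gripper_force: 7.0
```

Request:
carry_out --pt "-0.015 0 0 0" --pt "0 0 0 0"

```text
clock: 24.4
eef_pos: [0.4831, -0.0651, 0.0072]
orientation: [[-0.508, 0.861, 0.0], [0.861, 0.508, -0.0], [-0.0, 0.0, -1.0]]
contact_force: [1.1, 0.1, -2.4]
width: 0.0502
gripper_force: 7.0
```

Request:
carry_out --pt "-0.025 0 0 0" --pt "0 0 0 0"

```text
clock: 24.6
eef_pos: [0.4837, -0.066, 0.0072]
orientation: [[-0.508, 0.861, 0.0], [0.861, 0.508, -0.0], [-0.0, 0.0, -1.0]]
contact_force: [0.4, -1.2, -1.1]
width: 0.0499
gripper_force: 7.0
```

Request:
carry_out --pt "-0.025 0 0 0" --pt "0 0 0 0"

```text
clock: 24.8
eef_pos: [0.4842, -0.0669, 0.0072]
orientation: [[-0.508, 0.861, 0.0], [0.861, 0.508, -0.0], [-0.0, 0.0, -1.0]]
contact_force: [-0.2, -1.0, -2.2]
width: 0.05
gripper_force: 7.0
```

Request:
carry_out --pt "-0.02 0 0 0" --pt "0 0 0 0"

```text
clock: 25.0
eef_pos: [0.4844, -0.0674, 0.0072]
orientation: [[-0.508, 0.861, -0.0], [0.861, 0.508, 0.0], [0.0, -0.0, -1.0]]
contact_force: [-0.1, 1.7, -1.4]
width: 0.05
gripper_force: 7.0
```

```bash
python3 q.py
```

```text
25.0 [-54.4  -0.1   7.2] Fx,Fy [-1.5  0.8 -1.4] m [ 0.31 -0.03  0.05]
pos [ 0.4844 -0.0674  0.0072] yaw 120.54 tilt [-0.0002  0.0002] F [-0.1  1.7 -1.4] w 0.05
shift units [0. 0. 0.] turn units -0.001
```

Request:
carry_out --pt "-0.02 0 0 0" --pt "0 0 0 0"

```text
clock: 25.2
eef_pos: [0.4844, -0.0677, 0.0072]
orientation: [[-0.508, 0.861, -0.001], [0.861, 0.508, 0.001], [0.001, -0.0, -1.0]]
contact_force: [-1.3, 5.7, -0.3]
width: 0.05
gripper_force: 7.0
```

Request:
carry_out --pt "-0.02 0 0 0" --pt "0 0 0 0"

```text
clock: 25.4
eef_pos: [0.4845, -0.0682, 0.0071]
orientation: [[-0.508, 0.861, -0.001], [0.861, 0.508, 0.001], [0.002, -0.001, -1.0]]
contact_force: [-1.8, 7.8, 1.0]
width: 0.0501
gripper_force: 7.0
```

```bash
python3 q.py
```

```text
25.4 [-53.7  -0.4   7.1] Fx,Fy [-7.6  2.4  1. ] m [1.5  0.29 0.13]
pos [ 0.4845 -0.0682  0.0071] yaw 120.55 tilt [-0.0014  0.001 ] F [-1.8  7.8  1. ] w 0.0501
shift units [0. 0. 0.] turn units -0.001
```

Contact with the stop is felt: 7.6 N along the holder, within the 5–10 N wanted. I'll release the stone, rise, and check it and the bail.

Request:
carry_out --pt "0 0 0 0" --pt "0 0 0 0" --pt "0 0 0 0" --pt "0 0 -0.2 0" --pt "0 0 -0.6 0" --pt "0 0 -1 0" --pt "0 0 -1 0" --pt "0 0 0 0" --claw 0.4

```text
clock: 26.2
eef_pos: [0.488, -0.0695, 0.1242]
orientation: [[-0.508, 0.861, 0.008], [0.861, 0.508, -0.002], [-0.006, 0.005, -1.0]]
contact_force: [0.6, 0.4, 0.1]
width: 0.0639
gripper_force: 0.0
```

Request:
carry_out --pt "0 0 -1 0" --pt "0 0 -1 0" --pt "0.5 0 0 0" --pt "0 0 0 0" --pt "0 0 0 0" --claw 1

```text
clock: 26.7
eef_pos: [0.4746, -0.0514, 0.1989]
orientation: [[-0.509, 0.861, -0.001], [0.861, 0.509, 0.0], [0.0, -0.001, -1.0]]
contact_force: [0.4, -0.5, -0.5]
width: 0.0914
gripper_force: 0.0
```

```bash
python3 - <<'E'
from h import *
import st
o=env.get_obs(); print(o["clock"],inH(o["eef_pos"])); c=st.stone(.040)
i=c["image"].copy()
for th,col in((1.95,(0,0,255)),(1.85,(255,0,0))):
    for y in(-.023,.023):
        h=handle(th)+np.r_[y*HYv,0]; q=proj(c,h); print(th,np.round(q,1)); cv2.circle(i,tuple(q.astype(int)),3,col,1)
a=i[110:310,220:440]; cv2.imwrite("pics/w7.png",cv2.resize(a,None,fx=3,fy=3,interpolation=cv2.INTER_CUBIC)[:600])
E
```

```text
26.7 [-73.2  -0.4 198.9]
p 0.85 bbox px [296. 168.] [341. 275.]
centre (499.6087646484375, -95.35740661621094) sides [(np.float32(142.26491), np.float32(-59.392017)), (np.float32(54.801006), np.float32(30.607967))]
1.95 [299.1 314.5]
1.95 [340.7 314.5]
1.85 [298.6 311.2]
1.85 [341.2 311.2]
```

View pics/w7.png

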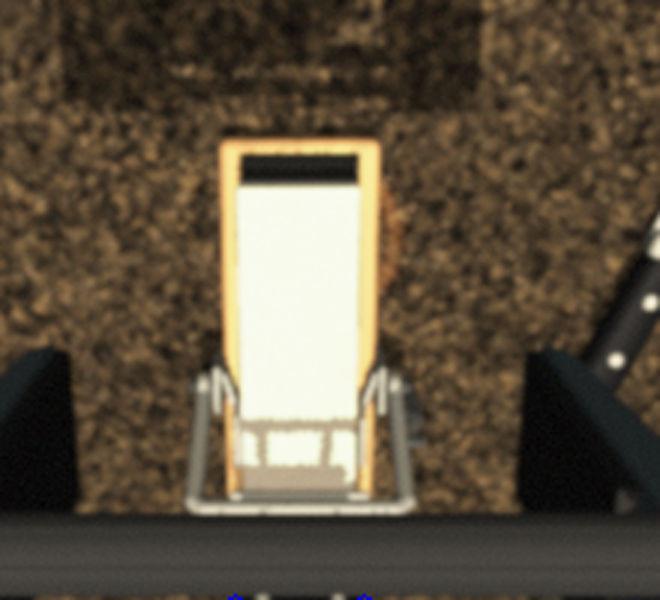

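The picture shows the stone centred between the guides, with its rear end at crop row 184 and its front under the lip. The bail stands open, crossbar at crop row 503. Next I'll grip the handle at its open position.

Request:
carry_out --pt "-0.6 0.01 0 0" --pt "-0.7 0 0 0" --pt "-0.7 0 0 0" --pt "-0.7 0 0 0" --pt "-0.55 0 0.5 0" --pt "0 0 0 0" --pt "0 0 0 0" --claw 0.5

```text
clock: 27.5
eef_pos: [0.541, -0.1635, 0.1782]
orientation: [[-0.507, 0.862, -0.002], [0.862, 0.507, 0.001], [0.002, -0.001, -1.0]]
contact_force: [-0.7, -0.5, 0.6]
width: 0.0684
gripper_force: 0.0
```

```bash
python3 - <<'E'
from h import *
o=env.get_obs(); print(o["clock"],inH(o["eef_pos"])); go(H(.056,0,.082),120.55)
s=env.camera("top"); print(len(s))
for m in env.masks_of("top","bail_handle")[:2]: print(m["p"],m["point"])
for th in(1.5,1.95): print(th,proj(s,handle(th)))
E
```

```text
27.5 [ 57.1  -0.3 178.2]
pos [ 0.541  -0.1635  0.1782] yaw 120.49 tilt [-0.0022  0.001 ] F [-0.7 -0.5  0.6] w 0.0684
shift units [0.022 0.01  2.404] turn units -0.009
4
0.42 [401.2, 214.0]
1.5 [410.86124947 224.72360105]
1.95 [424.83187136 216.65344465]
```

Request:
carry_out --pt "0 0.01 0.7 0" --pt "0 0 0.7 0" --pt "0 0 0.5 0" --pt "0 0 0.2 0" --pt "0 0 0.2 0" --pt "0 0 0.1 0" --pt "0 0 0 0"

```text
clock: 28.3
eef_pos: [0.5421, -0.1631, 0.0835]
orientation: [[-0.508, 0.861, 0.0], [0.861, 0.508, -0.0], [-0.0, 0.0, -1.0]]
contact_force: [0.5, -0.2, 0.0]
width: 0.0685
gripper_force: 0.0
```

Request:
carry_out --pt "0 0 0 0" --pt "0 0 0 0" --pt "0 0 0 0" --pt "0 0 0 0" --pt "0 0 0 0" --pt "0 0 0 0" --claw -0.1 --newtons 15

```text
clock: 28.9
eef_pos: [0.542, -0.1633, 0.0835]
orientation: [[-0.508, 0.861, 0.0], [0.861, 0.508, -0.0], [-0.0, 0.0, -1.0]]
contact_force: [-3.0, -1.7, 5.7]
width: 0.0453
gripper_force: 15.0
```

```bash
python3 q.py
```

```text
28.9 [57.5  0.7 83.5] Fx,Fy [-0.1 -3.4  5.7] m [-0.25  0.24 -0.02]
pos [ 0.542  -0.1633  0.0835] yaw 120.55 tilt [ 0.0003 -0.0003] F [-3.  -1.7  5.7] w 0.0453
shift units [0. 0. 0.] turn units -0.001
```

```bash
python3 - <<'E'
from h import *
a=.25+np.linspace(1.95,.15,17); P=97/40*np.c_[np.cos(a),-np.sin(a)]
for i,d in enumerate(np.diff(P,axis=0)): print(round(a[i+1]-.25,3),np.round(d,2))
for th in(1.95,1.5,1.05,.6,.15,.11): print(th,inH(handle(th)-[0,0,.0265]))
E
```

```text
1.838 [ 0.23 -0.15]
1.725 [ 0.24 -0.12]
1.612 [ 0.26 -0.09]
1.5 [ 0.27 -0.06]
1.388 [ 0.27 -0.03]
1.275 [ 0.27 -0.  ]
1.162 [0.27 0.03]
1.05 [0.27 0.06]
0.938 [0.26 0.09]
0.825 [0.25 0.12]
0.712 [0.23 0.14]
0.6 [0.21 0.17]
0.487 [0.19 0.19]
0.375 [0.17 0.21]
0.262 [0.15 0.23]
0.15 [0.12 0.24]
1.95 [57.1 -0.  83.9]
1.5 [ 17.3  -0.  100.9]
1.05 [-25.9   0.   99. ]
0.6 [-64.   -0.   78.4]
0.15 [-89.3  -0.   43.3]
0.11 [-90.8   0.   39.7]
```

Request:
carry_out --pt "0 0 0 0" --pt "0.23 0 -0.15 0" --pt "0.24 0 -0.12 0" --pt "0.26 0 -0.09 0" --pt "0.27 0 -0.06 0" --pt "0 0 0 0" --newtons 25

```text
clock: 29.5
eef_pos: [0.521, -0.1276, 0.1006]
orientation: [[-0.509, 0.861, 0.0], [0.861, 0.509, -0.0], [-0.0, 0.0, -1.0]]
contact_force: [-2.4, -5.0, 3.0]
width: 0.0448
gripper_force: 25.0
```

```bash
python3 q.py
```

```text
29.5 [ 16.    0.7 100.6] Fx,Fy [ 3.1 -4.6  3. ] m [-1.03  0.23 -0.05]
pos [ 0.521  -0.1276  0.1006] yaw 120.6 tilt [ 0.0002 -0.0001] F [-2.4 -5.   3. ] w 0.0448
shift units [0. 0. 0.] turn units 0.008
```

Request:
carry_out --pt "0.27 -0.01 -0.03 0" --pt "0.27 0 -0.01 0" --pt "0.27 0 0.03 0" --pt "0.27 0 0.06 0" --pt "0 0 0 0"

```text
clock: 30.0
eef_pos: [0.4987, -0.0902, 0.0982]
orientation: [[-0.509, 0.861, -0.0], [0.861, 0.509, 0.001], [0.001, 0.001, -1.0]]
contact_force: [-1.7, 1.1, 10.8]
width: 0.0454
gripper_force: 25.0
```

Request:
carry_out --pt "0.26 0 0.09 0" --pt "0.25 0 0.12 0" --pt "0.23 0 0.14 0" --pt "0.21 0 0.17 0" --pt "0 0 0 0"

```text
clock: 30.5
eef_pos: [0.479, -0.0571, 0.0766]
orientation: [[-0.508, 0.861, -0.001], [0.861, 0.508, 0.002], [0.002, -0.0, -1.0]]
contact_force: [-0.7, 8.5, 3.8]
width: 0.0455
gripper_force: 25.0
```

```bash
python3 q.py
```

```text
30.5 [-66.1   0.4  76.6] Fx,Fy [-7.7  3.7  3.8] m [ 1.37 -0.01  0.05]
pos [ 0.479  -0.0571  0.0766] yaw 120.56 tilt [-0.0013  0.002 ] F [-0.7  8.5  3.8] w 0.0455
shift units [0. 0. 0.] turn units 0.002
```

Request:
carry_out --pt "0.21 -0.005 0.18 0" --pt "0.18 0 0.2 0" --pt "0.15 0 0.22 0" --pt "0 0 0 0"

```text
clock: 30.9
eef_pos: [0.4684, -0.0394, 0.0519]
orientation: [[-0.508, 0.861, -0.001], [0.861, 0.508, 0.001], [0.001, -0.0, -1.0]]
contact_force: [1.9, 6.7, -2.8]
width: 0.0456
gripper_force: 25.0
```

```bash
python3 q.py
```

```text
30.9 [-86.7   0.3  51.9] Fx,Fy [-4.8  5.1 -2.8] m [ 1.08 -0.72 -0.05]
pos [ 0.4684 -0.0394  0.0519] yaw 120.56 tilt [-0.0007  0.0009] F [ 1.9  6.7 -2.8] w 0.0456
shift units [0. 0. 0.] turn units 0.002
```

Request:
carry_out --pt "0.06 0 0.1 0" --pt "0.04 0 0.1 0" --pt "0 0 0 0"

```text
clock: 31.2
eef_pos: [0.4664, -0.036, 0.0443]
orientation: [[-0.508, 0.861, -0.001], [0.861, 0.508, 0.001], [0.001, -0.0, -1.0]]
contact_force: [1.7, 8.9, -1.6]
width: 0.0449
gripper_force: 25.0
```

Request:
carry_out --pt "0.01 0 0.03 0" --pt "0 0 0 0" --pt "0 0 0 0"

```text
clock: 31.5
eef_pos: [0.4662, -0.0357, 0.0434]
orientation: [[-0.508, 0.861, -0.001], [0.861, 0.508, 0.001], [0.001, -0.0, -1.0]]
contact_force: [1.9, 9.0, -1.4]
width: 0.045
gripper_force: 25.0
```

Request:
carry_out --pt "0.01 0 0.025 0" --pt "0 0 0 0" --pt "0 0 0 0"

```text
clock: 31.8
eef_pos: [0.4659, -0.0353, 0.0424]
orientation: [[-0.508, 0.861, -0.001], [0.861, 0.508, 0.001], [0.001, -0.0, -1.0]]
contact_force: [1.1, 10.7, -0.6]
width: 0.0452
gripper_force: 25.0
```

```bash
python3 q.py
```

```text
31.8 [-91.4   0.3  42.4] Fx,Fy [-8.6  6.4 -0.6] m [ 1.84 -0.55  0.08]
pos [ 0.4659 -0.0353  0.0424] yaw 120.54 tilt [-0.0008  0.0012] F [ 1.1 10.7 -0.6] w 0.0452
shift units [0. 0. 0.] turn units -0.002
```

Request:
carry_out --pt "0.025 -0.01 0.025 0" --pt "0 0 0 0" --pt "0 0 0 0"

```text
clock: 32.1
eef_pos: [0.4658, -0.035, 0.0415]
orientation: [[-0.508, 0.861, 0.0], [0.861, 0.508, 0.001], [0.0, 0.001, -1.0]]
contact_force: [3.9, 7.8, -2.7]
width: 0.0453
gripper_force: 25.0
```

Request:
carry_out --pt "0.01 0 0.02 0" --pt "0 0 0 0" --pt "0 0 0 0"

```text
clock: 32.4
eef_pos: [0.4656, -0.0347, 0.0407]
orientation: [[-0.508, 0.861, 0.0], [0.861, 0.508, 0.001], [0.0, 0.001, -1.0]]
contact_force: [4.2, 7.9, -2.3]
width: 0.0449
gripper_force: 25.0
```

```bash
python3 q.py
```

```text
32.4 [-92.2   0.3  40.7] Fx,Fy [-4.7  7.6 -2.3] m [ 1.28 -0.98  0.08]
pos [ 0.4656 -0.0347  0.0407] yaw 120.54 tilt [0.0004 0.0007] F [ 4.2  7.9 -2.3] w 0.0449
shift units [0. 0. 0.] turn units -0.002
```

Request:
carry_out --pt "0.01 0.02 0.02 0" --pt "0 0 0 0" --pt "0 0 0 0"

```text
clock: 32.7
eef_pos: [0.4655, -0.0344, 0.0401]
orientation: [[-0.508, 0.861, -0.001], [0.861, 0.508, 0.0], [0.001, -0.0, -1.0]]
contact_force: [0.2, 4.1, -3.2]
width: 0.0455
gripper_force: 25.0
```

Request:
carry_out --pt "0.01 0 0.02 0" --pt "0 0 0 0" --pt "0 0 0 0"

```text
clock: 33.0
eef_pos: [0.4654, -0.0342, 0.0396]
orientation: [[-0.508, 0.861, -0.0], [0.861, 0.508, 0.0], [0.0, -0.0, -1.0]]
contact_force: [0.1, 3.5, -3.5]
width: 0.0457
gripper_force: 25.0
```

```bash
python3 q.py
```

```text
33.0 [-92.7   0.4  39.6] Fx,Fy [-3.   1.9 -3.5] m [ 0.62 -0.13  0.03]
pos [ 0.4654 -0.0342  0.0396] yaw 120.54 tilt [-0.0003  0.0001] F [ 0.1  3.5 -3.5] w 0.0457
shift units [0. 0. 0.] turn units -0.001
```

Request:
carry_out --pt "0.005 0 0.02 0" --pt "0 0 0 0" --pt "0 0 0 0"

```text
clock: 33.3
eef_pos: [0.4652, -0.0339, 0.0387]
orientation: [[-0.508, 0.861, -0.0], [0.861, 0.508, 0.0], [0.0, -0.0, -1.0]]
contact_force: [-0.6, 4.8, -3.2]
width: 0.0453
gripper_force: 25.0
```

Request:
carry_out --pt "0.005 0 0.02 0" --pt "0 0 0 0" --pt "0 0 0 0"

```text
clock: 33.6
eef_pos: [0.4651, -0.0338, 0.0381]
orientation: [[-0.508, 0.861, -0.0], [0.861, 0.508, 0.0], [0.0, -0.0, -1.0]]
contact_force: [-2.7, 5.3, 2.1]
width: 0.0451
gripper_force: 25.0
```

```bash
python3 q.py
```

```text
33.6 [-93.2   0.4  38.1] Fx,Fy [-6.   0.4  2.1] m [0.88 0.15 0.01]
pos [ 0.4651 -0.0338  0.0381] yaw 120.54 tilt [-0.0003  0.0002] F [-2.7  5.3  2.1] w 0.0451
shift units [0. 0. 0.] turn units -0.001
```

The vertical force went from −3.2 to +2.1 N, so the bail is resting on the stone. I'll let go and rise clear.

Request:
carry_out --pt "0 0 0 0" --pt "0 0 0 0" --pt "0 0 0 0" --pt "0 0 0 0" --pt "0 0 -0.3 0" --pt "0 0 -0.8 0" --pt "0 0 -1 0" --pt "0 0 -1 0" --claw 0.5

```text
clock: 34.4
eef_pos: [0.4649, -0.0339, 0.1633]
orientation: [[-0.508, 0.861, -0.001], [0.861, 0.508, 0.0], [0.0, -0.001, -1.0]]
contact_force: [1.3, 0.1, -0.4]
width: 0.0685
gripper_force: 0.0
```

Request:
carry_out --pt "0.3 0 -1 0" --pt "0 0 0 0" --pt "0 0 0 0"

```text
clock: 34.7
eef_pos: [0.4597, -0.0236, 0.2027]
orientation: [[-0.509, 0.861, 0.002], [0.861, 0.509, -0.0], [-0.001, 0.002, -1.0]]
contact_force: [0.4, 1.0, -0.7]
width: 0.0681
gripper_force: 0.0
```

```bash
python3 - <<'E'
from h import *
import st
c=st.stone(.04); o=env.get_obs(); print(o["clock"],o["contact_force"])
def bar(a,y): return H(-.062*np.cos(a),y,.032+.062*np.sin(a))
for th in(0,.11,.2): print(th,[np.round(proj(c,handle(th)+np.r_[y*HYv,0]),1) for y in(-.023,0,.023)], np.round(proj(c,bar(.076+th,0)),1))
u=int(proj(c,handle(.11))[0]); col=c["image"][120:300,u-4:u+5].mean((1,2)); print([(120+3*i,int(v)) for i,v in enumerate(col[::3])])
for th in("glass","garlic","knife"):
    pass
t=env.camera("top")
for th in("glass","garlic","knife"): m=env.masks_of("top",th); print(th,m and (m[0]["p"],m[0]["point"]))
print("rear end/front x:",inH(at(c,(u,0),.04)))
E
```

```text
p 0.55 bbox px [296. 205.] [339. 280.]
centre (497.6982727050781, -93.18789672851562) sides [(np.float32(105.15825), np.float32(-59.481308)), (np.float32(55.79266), np.float32(30.51867))]
34.8 [0.45036884 0.28206133 0.12351803]
0 [array([299., 196.]), array([318.6, 196. ]), array([338.1, 196. ])] [318.6 216.5]
0.11 [array([298.5, 201. ]), array([318.6, 201. ]), array([338.6, 201. ])] [318.6 218.9]
0.2 [array([298.1, 205.9]), array([318.6, 205.9]), array([339. , 205.9])] [318.6 221.4]
[(120, 36), (123, 38), (126, 33), (129, 33), (132, 51), (135, 32), (138, 28), (141, 44), (144, 38), (147, 58), (150, 62), (153, 55), (156, 65), (159, 75), (162, 68), (165, 59), (168, 45), (171, 46), (174, 36), (177, 44), (180, 87), (183, 111), (186, 22), (189, 28), (192, 25), (195, 59), (198, 20), (201, 41), (204, 39), (207, 230), (210, 240), (213, 238), (216, 150), (219, 221), (222, 236), (225, 240), (228, 239), (231, 239), (234, 239), (237, 239), (240, 240), (243, 239), (246, 239), (249, 239), (252, 239), (255, 239), (258, 239), (261, 239), (264, 239), (267, 239), (270, 239), (273, 239), (276, 239), (279, 238), (282, 46), (285, 42), (288, 48), (291, 55), (294, 62), (297, 63)]
glass (0.72, [416.0, 154.7])
garlic (0.84, [247.5, 178.5])
knife (0.82, [307.8, 191.4])
rear end/front x: [-298.9   -0.5   40. ]
```

```bash
python3 -c "
from workcell import env
print(env.finish_job())"
```

```text
the job is handed in; nothing more can be done
None
```

The job is handed in at about 35 s: the stone was pushed against the stop with about 7.6 N, the bail was guided down onto it and let go at about 0.11 rad, and knife, glass and garlic were never touched; I didn't re-check the stone's end at the stop after clamping.

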